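# Change over storage canisters in the bakery cold store

## Robot

A 6-joint arm with a two-finger parallel gripper is mounted at the origin on the work surface. World frame = base frame: x ahead of the robot, y to its left, z up, the work surface at z = 0. Lengths are in m, angles in rad, forces in N, time in s.
With the tool pointing down it reaches from about 0.425 to 0.95 m from the base axis. Payload 3.5 kg.
Tool frame: the origin (TCP) lies midway between the tips of the shut fingers; the grasp point (between the pads) lies 19 mm behind it; z points along the fingers, y is the line along which they close (so a half turn about z gives the same grasp; the last joint's range is limited). The gripper opens to 85 mm and grips with 20 to 120 N. Pads are 22 mm wide; open, the fingers measure 114 mm over their backs; the gripper's body (76 mm by 85 mm) begins 54 mm behind the grasp point. The pads swing forward as they close: fully open they stand 13 mm farther back than shut.
Start: joints at [0.978, 0.286, 1.577, -0, 1.279, -0.15], TCP at [0.289, 0.61, 0.211] pointing down, gripper open.
Joint ranges: [-2.77, 2.77], [-0.9, 2.22], [0.21, 2.48], [-1.53, 4.67], [0.24, 2.81], [-2.84, 2.84]. Speed limits (rad/s): [2.79, 2.79, 3.14, 3.14, 3.14, 3.14].

## Interface

Orientations are given as a unit quaternion [x, y, z, w].
In Python, from plant import ctrl gives the robot as it stands. The module is installed in compiled form; this text tells all that it offers.
- The arm moves only by the shell command python3 -m inch 'ROWS' [FORCE]. ROWS is JSON, a list of rows, each a list of 5 numbers: the closure, from 0 (fully open) to 1 (shut), then the shift along the tool's x, y, z in m, then the turn about the tool's z in degrees. A call has 1 to 5 rows; each row is the pose to reach, as a shift and turn from the pose commanded when the call began, along the tool's axes at that moment; what a row does not reach only later rows make up. A row lasts 1/12 s, in which the tool goes at most 41.7 mm and 7.16 degrees, less where a joint would pass 70% of its speed; a pose out of reach is approached as far as the arm can. A call with a gripper value outside its range is refused whole. The fingers move at their own pace and stop on an object; FORCE is the grip in N (left out, the last holds). Time passes only in rows, so rows that repeat a pose let the fingers close. It gives the time, the measured TCP pose, the force, the opening and the grip force at its end, in the units of the state.
- ctrl.get_state(): the state, without advancing time (a new reading comes with each control period).
- ctrl.read_camera(name): name is "scene" or "top" or "wrist"; returns a dict with "pixels" (480x640x3 uint8, red, green, blue), "depth" (480x640 float32, m along the optical axis (not along the pixel's ray), 0 where there is no reading), "fx", "fy", "cx", "cy" (pixels), "D" ([k1, k2, p1, p2, k3] as OpenCV has them; the pictures are not rectified), "xyz" and "rotation" of the camera in the world; the wrist camera has in their place "mount" (4x4, takes a point from camera to tool coordinates, whose origin is the TCP and whose axes are the flange's). Camera axes: x right, y down, z forward; pixel columns grow to the right and rows downward; lengths in m; the calibration is good to about 2 mm. A picture is of the moment at which its call begins: read the wrist's pose just before it.
- ctrl.sign_off(): hands the job in; it is judged then, once.
Trained networks look in a picture, given as the dict that the camera call returned (one of the last four; its "shot" number tells which), for a name from the list of things; names that differ only in an ending like _2 or _b are one class to them, and where a whole thing is asked for, a point or a joint stands for the part that bears it (a point fixed in the world has none). Each returns a list of dicts, best first, with "score" (0 to 1); they miss things now and then, are a little off and sometimes report something else, mostly with a low value. They report only what shows in the picture. A call takes as long as a camera call.
- ctrl.spot_in(query, picture): "at" ([column, row] in pixels, amid what is visible of it).
- ctrl.tip_of(query, picture): "at" ([column, row] in pixels: a listed point, or the origin of a listed thing).
The state is a dict: "time": time; "qpos": joint angles; "dq": joint speeds; "joint_efforts": joint torques, N m; "eef_pos": TCP position; "tcp_rot": TCP orientation; "contact_force": force on the tool from outside, world axes, zero at the start; "wrist_torque": the same for the moment, N m; "opening": opening from 0.0 (shut) to 1.0 (fully open); "finger_force": force on a finger pad.
Only numpy, scipy, OpenCV 4.12 (cv2) and the standard library are available. Lean on these libraries where they do the work, as an engineer would, in place of code of your own. Each camera call takes 0.05 s, during which the arm holds its last target. There are 200 camera calls.

## Task

We are changing over from one canister of rolls to the next. One of the two square canisters was left unsealed, its lid button standing up: press that button so that it stays down and the lid is sealed, and press the sealed round canister's button so that it pops up and stays up. Every full press and release flips a button, so check how each one ended up; the other square canister must still be sealed at the end.

Things in the scene. Friction and masses are not known exactly. Their poses are not given: they have to be found in the camera images.
- square_a_top (a point): Centre of the flat top of the grey lid button (50 mm across) on the square canister that starts UNSEALED: clear box, white lid, 100 x 100 mm, fixed, lid top 130 mm above the table. The button moves straight down on a push-push latch; its top stands 27 mm above the lid when up (unsealed), 13 mm when latched down (sealed), 3 mm when pressed home.
- square_b_top (a point): The same point on the other square canister, of the same shape and size, which starts SEALED and is to stay so. All buttons: only a press right home, then let go, flips the state; a half press falls back to the old one. The spring pushes back with about 1 N when up, 2 N when latched and 2.5 N when home, at a hard stop.
- round_c_top (a point): The same point on the round canister (clear, white lid, 100 mm across, fixed), which starts SEALED. Its lid top is 115 mm above the table; same button, latch and button heights above the lid. The three canisters and a loaf 43 mm high stand in a rough row, in any order.

How it is judged:
At the end, for the whole second after the job is handed in: Both square canisters are sealed: their buttons stay down, tops less than 150 mm above the table (20 mm above the lid). The round canister is unsealed: its button stays up, top more than 135 mm above the table (20 mm above the lid) (height (world z) of each of square_a_top, square_b_top below 0.15 m and height (world z) of round_c_top above 0.135 m); the robot touches nothing.
It also fails if it takes over 40 s, if anything falls off the work surface, if the arm or the gripper's body presses on something with over 40 N, if the wrist force passes 120 N, or if a joint passes its speed limit or range.

## Working session

There is one attempt and no reset: what is moved stays moved. The work goes in short steps, Python scripts to look and compute and a shell command to move; the robot and the scene stay as the last step left them, time stands still between calls to the robot, and variables do not carry over. Pictures are saved under pics/ and viewed, at most 10 in all, crops included, and the job is handed in when it is done.

```bash
mkdir -p pics; cat > h.py <<'E'
import numpy as np, cv2
from scipy.spatial.transform import Rotation as R
from plant import ctrl
def world(p,uv,z=None,st=None):
    K=np.array([[p["fx"],0,p["cx"]],[0,p["fy"],p["cy"]],[0,0,1.]])
    n=cv2.undistortPoints(np.array([[uv]],float),K,np.array(p["D"],float))[0,0]
    if "mount" in p:
        T=np.eye(4);T[:3,:3]=R.from_quat(st["tcp_rot"]).as_matrix();T[:3,3]=st["eef_pos"]
        T=T@np.array(p["mount"]);Rm,t=T[:3,:3],T[:3,3]
    else:
        r=np.array(p["rotation"],float);Rm=r if r.shape==(3,3) else R.from_quat(r).as_matrix();t=np.array(p["xyz"])
    d=np.array([n[0],n[1],1.])
    if z is None:
        u,v=int(round(uv[0])),int(round(uv[1]))
        w=p["depth"][max(v-2,0):v+3,max(u-2,0):u+3];w=w[w>0]
        if len(w)==0:return None
        s=np.median(w)
    else: s=(z-t[2])/(Rm@d)[2]
    return Rm@(d*s)+t
E
python3 - <<'E'
from h import *
np.set_printoptions(precision=4,suppress=True)
for c in("top","scene"):
    p=ctrl.read_camera(c)
    cv2.imwrite(f"pics/{c}0.png",p["pixels"][...,::-1])
    for q in("square_a_top","round_c_top"):
        for d in ctrl.tip_of(q,p)[:4]: print(c,q,d["score"],np.array(d["at"]),world(p,d["at"]))
s=ctrl.get_state();print(s["time"],s["eef_pos"],R.from_quat(s["tcp_rot"]).as_matrix(),s["contact_force"])
E
```

```text
top square_a_top 0.8 [373.8 281.8] [ 0.4723 -0.0979  0.1575]
top round_c_top 0.83 [254.5 272.4] [0.4863 0.1051 0.1282]
scene square_a_top 0.91 [249.6 258.3] [ 0.4763 -0.0965  0.1565]
scene round_c_top 0.79 [339.3 209.3] [0.4844 0.0993 0.1261]
0.3 [0.2891 0.6097 0.2108] [[-0.9036  0.4285 -0.0005]
 [ 0.4285  0.9036 -0.0007]
 [ 0.0001 -0.0008 -1.    ]] [-0.1024  0.6038  0.3507]
```

View pics/top0.png

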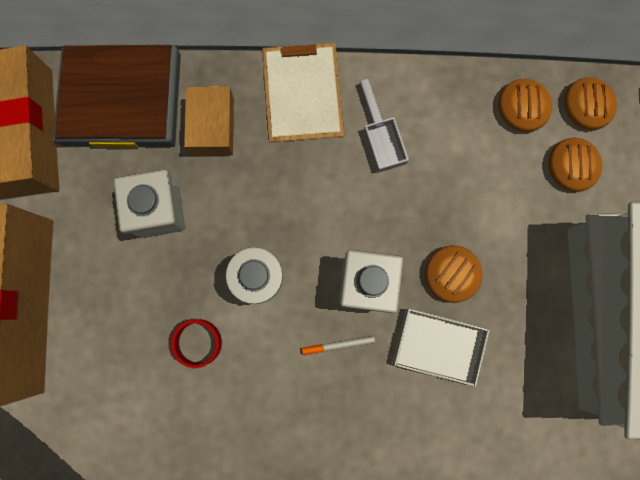

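View pics/scene0.png

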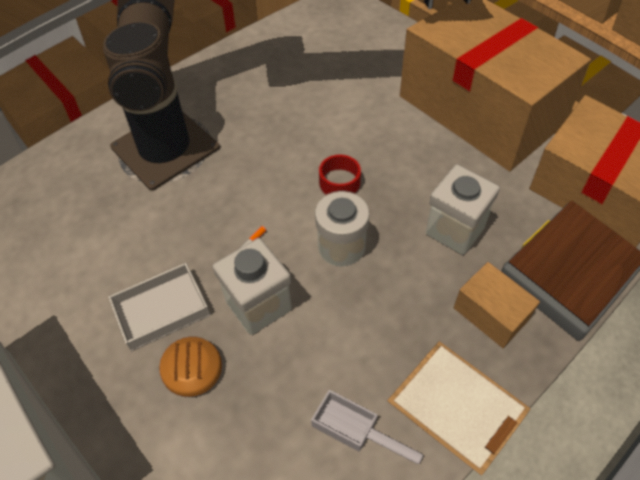

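```bash
python3 - <<'E'
from h import *
np.set_printoptions(precision=4,suppress=True)
Z={"square_a_top":.157,"round_c_top":.128}
for c,b,bx in(("top",(142,200),[(20,300),(20,100),(5,220),(45,380)]),("scene",(467,187),[(500,60),(600,130)])):
    p=ctrl.read_camera(c)
    for q in Z:
        for d in ctrl.tip_of(q,p)[:4]: print(c,q,d["score"],world(p,d["at"],Z[q]))
    print("b",world(p,b),[world(p,x) for x in bx])
E
```

```text
top square_a_top 0.56 [ 0.4738 -0.0972  0.157 ]
top round_c_top 0.96 [0.4869 0.1112 0.128 ]
b [0.6076 0.3039 0.1415] [array([0.4285, 0.5211, 0.1259]), array([0.7937, 0.5492, 0.1306]), array([0.5608, 0.5221, 0.1991]), array([0.2748, 0.5205, 0.003 ])]
scene square_a_top 0.7 [ 0.4772 -0.1022  0.157 ]
scene round_c_top 0.89 [0.4867 0.1013 0.128 ]
b [0.6147 0.2998 0.1422] [array([0.4615, 0.5866, 0.199 ]), array([0.7014, 0.6522, 0.1287])]
```

```bash
python3 -m inch '[[1,0,0,-0.04,0],[1,0,0,-0.08,0],[1,-0.03,-0.028,-0.08,0],[1,-0.06,-0.056,-0.08,0],[1,-0.09,-0.084,-0.08,0]]' && python3 -m inch '[[1,-0.306,-0.288,0,0],[1,-0.306,-0.288,0,0],[1,-0.306,-0.288,0,0],[1,-0.306,-0.288,0,0],[1,-0.306,-0.288,0,0]]' && python3 -m inch '[[1,-0.153,-0.144,0,0],[1,-0.153,-0.144,0,0],[1,-0.153,-0.144,0,0],[1,-0.153,-0.144,0,0],[1,-0.153,-0.144,0,0]]'
```

```text
time: 1.02
eef_pos: [0.3348, 0.4948, 0.2928]
tcp_rot: [0.219, 0.976, 0.001, 0.001]
contact_force: [1.4, 0.2, 0.1]
opening: 0.298
finger_force: 0.0
time: 1.43
eef_pos: [0.4106, 0.2996, 0.2917]
tcp_rot: [0.219, 0.976, 0.0, 0.0]
contact_force: [0.9, 0.5, -0.7]
opening: -0.002
finger_force: 0.0
time: 1.85
eef_pos: [0.4866, 0.1054, 0.2918]
tcp_rot: [0.22, 0.976, 0.0, 0.001]
contact_force: [0.5, 0.0, 0.1]
opening: 0.005
finger_force: 0.0
```

```bash
python3 - <<'E'
from h import *
np.set_printoptions(precision=4,suppress=True)
s=ctrl.get_state();p=ctrl.read_camera("wrist")
cv2.imwrite("pics/w1.png",p["pixels"][...,::-1])
Rm=R.from_quat(s["tcp_rot"]).as_matrix()
for d in ctrl.tip_of("round_c_top",p)[:3]:
    w=world(p,d["at"],.128,s);print(d,w,world(p,d["at"],None,s),"shift",Rm.T@(w-s["eef_pos"]))
E
```

```text
{'at': [315.8, 204.5], 'score': 0.78} [0.4828 0.1063 0.128 ] [0.4826 0.1064 0.1288] shift [ 0.004  -0.0009  0.1638]
```

View pics/w1.png

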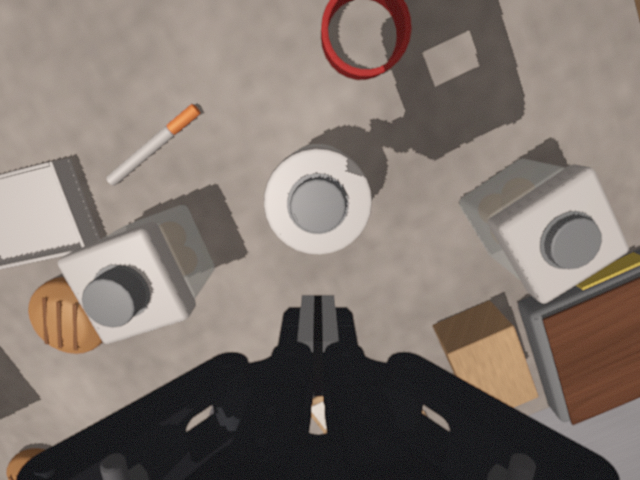

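The wrist view shows the round canister's button, latched, centred at about (317,205), so the detection at (316,204) agrees. The square canisters are at (110,295), button up, and (572,240).

```bash
python3 -m inch '[[1,0.003,-0.001,0.04,0],[1,0.003,-0.001,0.08,0],[1,0.003,-0.001,0.12,0],[1,0.003,-0.001,0.145,0],[1,0.003,-0.001,0.155,0]]' && python3 -m inch '[[1,0,0,0.005,0],[1,0,0,0.01,0],[1,0,0,0.015,0],[1,0,0,0.018,0],[1,0,0,0.018,0]]'
```

```text
time: 2.37
eef_pos: [0.4796, 0.1084, 0.1315]
tcp_rot: [0.219, 0.976, -0.001, -0.004]
contact_force: [-0.2, 0.1, -0.3]
opening: 0.001
finger_force: 0.0
time: 2.78
eef_pos: [0.4838, 0.1079, 0.1191]
tcp_rot: [0.22, 0.976, 0.0, 0.001]
contact_force: [-0.3, 0.8, 0.0]
opening: -0.001
finger_force: 0.0
```

```bash
python3 -m inch '[[1,0,0,0.001,0],[1,0,0,0.002,0],[1,0,0,0.003,0],[1,0,0,0.003,0]]'
```

```text
time: 3.12
eef_pos: [0.4832, 0.1078, 0.1154]
tcp_rot: [0.22, 0.976, 0.0, 0.0]
contact_force: [-0.8, 0.2, 1.5]
opening: 0.001
finger_force: 0.0
```

```bash
python3 -m inch '[[1,0,0,0.001,0],[1,0,0,0.002,0],[1,0,0,0.002,0]]';python3 -m inch '[[1,0,0,0.001,0],[1,0,0,0.002,0],[1,0,0,0.002,0]]'
```

```text
time: 3.37
eef_pos: [0.483, 0.1078, 0.1131]
tcp_rot: [0.22, 0.976, -0.0, -0.0]
contact_force: [-1.0, 0.2, 0.5]
opening: 0.001
finger_force: 0.0
time: 3.62
eef_pos: [0.483, 0.1078, 0.111]
tcp_rot: [0.22, 0.976, -0.0, -0.0]
contact_force: [-0.2, 0.3, 0.2]
opening: 0.0
finger_force: 0.0
```

```bash
python3 - <<'E'
from h import *
a=ctrl.read_camera("scene")["pixels"][100:320,220:500];b=ctrl.read_camera("wrist")["pixels"]
a=cv2.resize(a,None,fx=1.4,fy=1.4);b=cv2.resize(b,(411,308))
cv2.imwrite("pics/c2.png",np.hstack([a,b])[...,::-1])
E
```

```text
(no output)
```

View pics/c2.png

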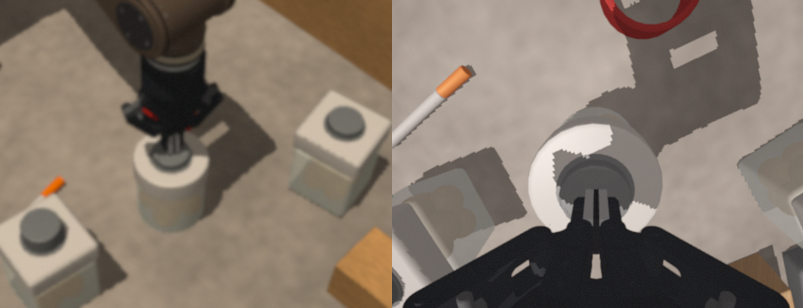

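The fingertips are over the button, near its middle, but there's no hard stop yet. I'll keep going down in small steps and watch the force.

```bash
for i in 1; do python3 -m inch '[[1,0,0,0.001,0],[1,0,0,0.002,0],[1,0,0,0.002,0]]'; python3 -m inch '[[1,0,0,0.001,0],[1,0,0,0.002,0],[1,0,0,0.002,0]]'; done; python3 - <<'E'
from h import *
f=[]
for i in range(4):
    p=ctrl.read_camera("top");f.append(ctrl.get_state()["contact_force"])
print(np.mean(f,0),np.std(f,0))
E
```

```text
time: 3.97
eef_pos: [0.483, 0.1078, 0.1091]
tcp_rot: [0.22, 0.976, -0.0, -0.0]
contact_force: [0.6, 0.3, 0.1]
opening: -0.0
finger_force: 0.0
time: 4.22
eef_pos: [0.4833, 0.1078, 0.1074]
tcp_rot: [0.22, 0.976, -0.0, 0.0]
contact_force: [-0.4, -0.5, 0.6]
opening: 0.0
finger_force: 0.7
[-0.46666829 -0.5623877   1.76246825] [0.21527556 0.09681465 0.67363454]
```

```bash
python3 -m inch '[[1,0,0,0.001,0],[1,0,0,0.002,0],[1,0,0,0.002,0]]'; python3 -m inch '[[1,0,0,0.001,0],[1,0,0,0.002,0],[1,0,0,0.002,0]]'; python3 - <<'E'
from h import *
s=ctrl.get_state();p=ctrl.read_camera("wrist")
# depth along central column, in world z
for v in range(130,320,10): 
    w=world(p,(319,v),None,s); print(v, w if w is None else w.round(3))
print(ctrl.get_state()["contact_force"])
E
```

```text
time: 4.67
eef_pos: [0.4833, 0.1078, 0.1053]
tcp_rot: [0.22, 0.976, 0.0, 0.0]
contact_force: [-0.9, -0.1, 2.1]
opening: 0.002
finger_force: 1.0
time: 4.92
eef_pos: [0.4832, 0.1078, 0.1032]
tcp_rot: [0.22, 0.976, 0.0, 0.0]
contact_force: [-0.9, -0.3, 2.0]
opening: 0.0
finger_force: 1.1
130 [0.421 0.139 0.001]
140 [0.427 0.136 0.001]
150 [0.433 0.133 0.   ]
160 [0.44 0.13 0.  ]
170 [0.444 0.128 0.017]
180 [0.444 0.128 0.058]
190 [0.441 0.129 0.105]
200 [0.443 0.128 0.115]
210 [0.447 0.127 0.115]
220 [0.45  0.125 0.116]
230 [0.454 0.123 0.116]
240 [0.458 0.121 0.116]
250 [0.462 0.119 0.117]
260 [0.464 0.118 0.122]
270 [0.467 0.117 0.124]
280 [0.471 0.115 0.124]
290 [0.475 0.113 0.124]
300 [0.476 0.113 0.132]
310 [0.476 0.113 0.14 ]
[ 0.39600647 -0.30499993  2.34617849]
```

Contact began at a TCP reading of about 0.108, so the real tips are about 20 mm behind the TCP. The button is now at 0.124 and has about 6 mm to go.

```bash
python3 -m inch '[[1,0,0,0.002,0],[1,0,0,0.004,0],[1,0,0,0.004,0]]'; python3 -m inch '[[1,0,0,0.001,0],[1,0,0,0.002,0],[1,0,0,0.002,0]]';python3 -m inch '[[1,0,0,0.001,0],[1,0,0,0.001,0]]'
```

```text
time: 5.22
eef_pos: [0.4833, 0.1078, 0.099]
tcp_rot: [0.22, 0.976, 0.0, 0.0]
contact_force: [0.4, 0.2, 2.6]
opening: -0.001
finger_force: 1.2
time: 5.47
eef_pos: [0.4834, 0.1078, 0.098]
tcp_rot: [0.22, 0.976, -0.0, -0.0]
contact_force: [-1.7, -0.6, 6.1]
opening: 0.003
finger_force: 3.0
time: 5.63
eef_pos: [0.4834, 0.1078, 0.098]
tcp_rot: [0.219, 0.976, -0.0, -0.0]
contact_force: [-4.3, -0.6, 10.8]
opening: 0.002
finger_force: 5.3
```

Hard stop reached at z 0.098. Now release.

```bash
python3 -m inch '[[1,0,0,-0.01,0],[1,0,0,-0.03,0],[1,0,0,-0.07,0],[1,0,0,-0.11,0],[1,0,0,-0.15,0]]'; python3 -m inch '[[1,0,0,-0.04,0],[1,0,0,-0.04,0]]'; python3 - <<'E'
from h import *
np.set_printoptions(precision=4,suppress=True)
s=ctrl.get_state();p=ctrl.read_camera("wrist")
Rm=R.from_quat(s["tcp_rot"]).as_matrix()
for q,z in(("round_c_top",.142),("square_a_top",.157)):
  for d in ctrl.tip_of(q,p)[:3]:
    w=world(p,d["at"],z,s);print(q,d,w,world(p,d["at"],None,s),"shift",Rm.T@(w-s["eef_pos"]))
E
```

```text
time: 6.05
eef_pos: [0.4822, 0.1079, 0.2471]
tcp_rot: [0.22, 0.976, -0.0, -0.001]
contact_force: [0.0, 0.0, 0.7]
opening: 0.0
finger_force: 0.0
time: 6.22
eef_pos: [0.4869, 0.108, 0.2964]
tcp_rot: [0.219, 0.976, 0.002, 0.008]
contact_force: [0.5, 0.3, 1.9]
opening: 0.002
finger_force: 0.0
round_c_top {'at': [313.2, 207.3], 'score': 0.9} [0.4848 0.1068 0.142 ] [0.4847 0.1069 0.1425] shift [ 0.0037 -0.0031  0.1544]
square_a_top {'at': [102.0, 303.1], 'score': 0.76} [ 0.4788 -0.1038  0.157 ] [ 0.4786 -0.103   0.158 ] shift [-0.0813 -0.196   0.1392]
square_a_top {'at': [310.4, 205.4], 'score': 0.54} [0.4791 0.1071 0.157 ] [0.4821 0.1055 0.1427] shift [ 0.0088 -0.0052  0.1393]
```

The round button is up (0.1425). Next, square A.

```bash
python3 -m inch '[[1,-0.081,-0.194,0,0],[1,-0.081,-0.194,0,0],[1,-0.081,-0.194,0,0],[1,-0.081,-0.194,0,0],[1,-0.081,-0.194,0,0]]'; python3 -m inch '[[1,0,0,0,0],[1,0,0,0,0],[1,0,0,0,0]]'; python3 - <<'E'
from h import *
np.set_printoptions(precision=4,suppress=True)
s=ctrl.get_state();p=ctrl.read_camera("wrist")
Rm=R.from_quat(s["tcp_rot"]).as_matrix()
for q,z in(("square_a_top",.157),):
  for d in ctrl.tip_of(q,p)[:3]:
    w=world(p,d["at"],z,s);print(q,d,w,world(p,d["at"],None,s),"shift",Rm.T@(w-s["eef_pos"]))
cv2.imwrite("pics/w3.png",p["pixels"][...,::-1])
E
```

```text
time: 6.78
eef_pos: [0.4717, -0.1014, 0.2834]
tcp_rot: [0.219, 0.976, 0.001, -0.002]
contact_force: [0.9, -0.2, -0.5]
opening: 0.002
finger_force: 0.0
time: 7.03
eef_pos: [0.4725, -0.0998, 0.2842]
tcp_rot: [0.22, 0.975, 0.001, -0.002]
contact_force: [-0.5, 0.0, 0.1]
opening: 0.001
finger_force: 0.0
square_a_top {'at': [320.8, 227.8], 'score': 0.64} [ 0.4795 -0.0995  0.157 ] [ 0.4794 -0.0995  0.1576] shift [-0.0068  0.0032  0.1271]
```

View pics/w3.png

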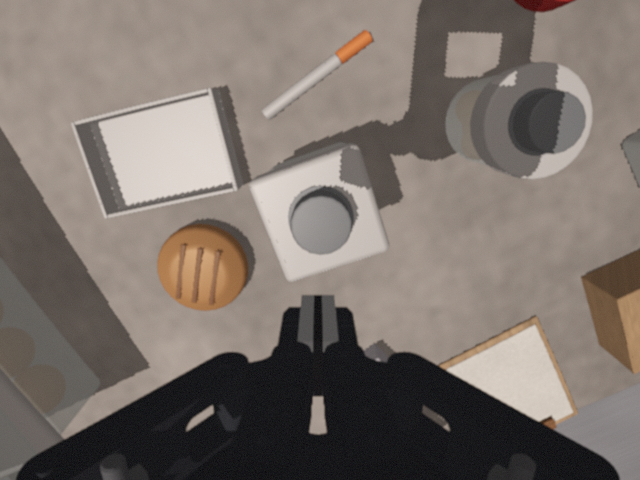

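The button's top is centred at about (321,221), so the network is roughly 6 px low. I'll shift by about (-4.5, +3) mm and press.

```bash
python3 -m inch '[[1,-0.0045,0.003,0.04,0],[1,-0.0045,0.003,0.08,0],[1,-0.0045,0.003,0.115,0],[1,-0.0045,0.003,0.135,0],[1,-0.0045,0.003,0.14,0]]'; python3 -m inch '[[1,0,0,0.007,0],[1,0,0,0.014,0],[1,0,0,0.021,0],[1,0,0,0.027,0],[1,0,0,0.027,0]]'; python3 -m inch '[[1,0,0,0.002,0],[1,0,0,0.004,0],[1,0,0,0.004,0]]'
```

```text
time: 7.55
eef_pos: [0.4756, -0.0964, 0.1411]
tcp_rot: [0.218, 0.976, 0.001, -0.005]
contact_force: [-0.9, 0.3, -1.2]
opening: -0.004
finger_force: 0.0
time: 7.97
eef_pos: [0.4794, -0.0996, 0.1195]
tcp_rot: [0.22, 0.976, 0.0, 0.001]
contact_force: [1.4, 0.7, 2.5]
opening: 0.002
finger_force: 1.0
time: 8.22
eef_pos: [0.4793, -0.0998, 0.1157]
tcp_rot: [0.22, 0.976, -0.0, 0.001]
contact_force: [1.1, 0.9, 2.9]
opening: 0.001
finger_force: 1.2
```

```bash
python3 -m inch '[[1,0,0,0.002,0],[1,0,0,0.004,0],[1,0,0,0.004,0]]'; python3 -m inch '[[1,0,0,0.001,0],[1,0,0,0.001,0]]'
```

```text
time: 8.47
eef_pos: [0.4794, -0.0998, 0.113]
tcp_rot: [0.22, 0.976, -0.0, 0.001]
contact_force: [-1.5, 2.5, 9.9]
opening: -0.0
finger_force: 4.6
time: 8.63
eef_pos: [0.4794, -0.0998, 0.1129]
tcp_rot: [0.22, 0.976, -0.0, 0.0]
contact_force: [-4.9, 2.8, 14.4]
opening: 0.001
finger_force: 6.7
```

Pressed home. Now release, then check all three.

```bash
python3 -m inch '[[1,0,0,-0.01,0],[1,0,0,-0.03,0],[1,0,0,-0.07,0],[1,0,0,-0.11,0],[1,0,0,-0.15,0]]'; python3 -m inch '[[1,0,0,-0.03,0],[1,0,0,-0.03,0],[1,0,0,-0.03,0],[1,0,0,-0.03,0]]'; python3 - <<'E'
from h import *
np.set_printoptions(precision=4,suppress=True)
s=ctrl.get_state();p=ctrl.read_camera("wrist")
for n,x in(("a",(.479,-.0995)),("c",(.485,.107)),("b",(.61,.302))):
  K=np.array([[p["fx"],0,p["cx"]],[0,p["fy"],p["cy"]],[0,0,1.]])
  for c in("wrist","scene"):
    p=ctrl.read_camera(c);K=np.array([[p["fx"],0,p["cx"]],[0,p["fy"],p["cy"]],[0,0,1.]])
    for z in (.143,):
      if c=="wrist":
        T=np.eye(4);T[:3,:3]=R.from_quat(s["tcp_rot"]).as_matrix();T[:3,3]=s["eef_pos"];T=T@np.array(p["mount"]);Rm,t=T[:3,:3],T[:3,3]
      else:
        r=np.array(p["rotation"],float);Rm=r if r.shape==(3,3) else R.from_quat(r).as_matrix();t=np.array(p["xyz"])
      uv=cv2.projectPoints(np.array([[*x,z]]),cv2.Rodrigues(Rm.T)[0],-Rm.T@t,K,np.array(p["D"],float))[0].ravel()
      if 0<=uv[0]<640 and 0<=uv[1]<480: print(n,c,uv,world(p,uv,None,s))
E
```

```text
time: 9.05
eef_pos: [0.4776, -0.0995, 0.2609]
tcp_rot: [0.22, 0.976, -0.0, -0.001]
contact_force: [0.1, -0.7, 0.6]
opening: -0.002
finger_force: 0.0
time: 9.38
eef_pos: [0.4779, -0.0995, 0.2889]
tcp_rot: [0.22, 0.976, -0.0, -0.001]
contact_force: [0.3, 0.5, -0.5]
opening: 0.003
finger_force: 0.0
a wrist [317.4511 215.3471] [ 0.4787 -0.0993  0.1444]
a scene [250.0924 264.7917] [ 0.4781 -0.099   0.1414]
c wrist [553.3464 115.4537] [0.485  0.1071 0.1428]
c scene [342.7677 201.3645] [0.4833 0.1087 0.14  ]
b scene [465.8939 184.6999] [0.6097 0.3026 0.1423]
```

A reads 0.143 (sealed), C 0.142 (up) and B 0.142 (sealed). The arm is clear of everything.

```bash
python3 -c "
from plant import ctrl
print(ctrl.sign_off())"
```

```text
the job is handed in; nothing more can be done
None
```

The job is handed in (no verdict was returned): at the last check square A was sealed (about 0.143 m), the round canister was up and unsealed (about 0.142 m), square B was still sealed (about 0.142 m), and the arm was clear of everything at about 9.4 s.

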